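Square a die block into its locating plate and shut the retaining bar

TASK

Push the heavy steel die block round with the fingertips, corner by corner, until its front (the face with the three open channel ends) lies flat against the fence and its right end touches the end stop. Only then push the retaining bar round behind it as far as the bar goes. Only push: the block must slide on the plate and never be lifted or tipped, and the tally counter, brush and pin gauge stay where they are.

Things in the scene. Friction and masses are not known exactly. Their poses are not given: they have to be found in the camera images.
- locating_plate: Dark blackened-steel plate 225 x 200 x 10 mm screwed to the bench; its pose varies. Frame on its underside: x points to the fence, y to the left, z up; top at z = 10 mm; it spans x -125 to 100, y -95 to 105 mm. The seated block has its centre at x = 44, y = -20 mm, axes parallel to the plate's.
- fence_face (a point): Middle of the fence's face, at plate x = 70, y = 0 mm, axes as the plate's. The fence is a bright ground-steel bar along y (y -75 to 75 mm) at the far edge of the plate, top 26 mm above the plate's top.
- stop_face (a point): Middle of the end stop's face, at plate x = 42, y = -60 mm, axes as the plate's. The stop is a bright ground-steel block at the plate's right; its face runs from x = 22 to 62 mm and looks left; top 20 mm above the plate's top.
- die_block: Loose solid steel block, 0.72 to 0.98 kg, 52 (x) x 80 (y) x 30 (z) mm, resting on the plate; origin at the centre of its underside. Front: the +x face, where the three 9 mm wide, 11 mm deep channels in its top come out open; they end 14 mm before the plain -x face. Slides when pushed (3 to 12 N). Starts between fence and robot, turned 48 to 86 degrees counter-clockwise from facing the fence.
- front_left (a point): The block's front face at its left (+y) end: block frame x = 26, y = 40 mm, half-way up (15 mm).
- front_right (a point): The block's front face at its right (-y) end: block frame x = 26, y = -40 mm, half-way up (15 mm).
- retaining_bar (a joint): Angle (rad) of the steel retaining bar on its upright hinge at the plate's left: 0 when it points along the plate's -x (to the robot), negative when further out to the left, growing counter-clockwise seen from above as it swings in, 1.571 at its stop, where it lies along the plate's -y, parallel to the seated block's back. Stiff (about 1.5 N at the tip): it stays where it is left.
- bar_hinge (a point): On the bar's hinge axis, at plate x = 0, y = 70 mm, half-way up the bar (14 mm above the plate's top).
- bar_tip (a point): On the bar's centre line below its black knob, 104 mm from the hinge axis, 14 mm above the plate's top. The bar is 12 mm wide, runs 8 to 20 mm above the plate's top and ends 112 mm from the hinge; the knob (18 mm across) stands on it, up to 48 mm above the plate's top.
- bar_pad (a point): Face of the bar's small rubber pad: 90 mm from the hinge, 17 mm off the bar's centre line on the side that closes. With the bar shut it stands about 1 mm off the seated block's back.
- tally_counter: Bystander: round steel hand counter 76 x 51 x 25 mm with a ring, loose on the bench to the right of the plate. Origin under its centre.
- esd_brush: Bystander: black antistatic brush 133 mm long, 14 mm high, loose on the bench to the left of the plate. Origin under its centre.
- pin_gauge: Bystander: grey pin gauge 78 mm long, 13 mm thick, loose on the bench between the plate and the robot. Origin under its centre.
Mind the look-alikes: they are no part of the job. Leave any purple or turquoise look-alike of the die_block alone.

How it is judged:
On the way:
1. the block is home (front within 3 mm of the fence at both ends, right end within 3 mm of the end stop) while the bar is still open (under 0.9 rad) (x of each of front_left, front_right in the frame of locating_plate above 0.067 m and y of front_right in the frame of locating_plate below -0.057 m and value of joint retaining_bar below 0.9 rad), for 0.2 s.
At the end, for the whole second after the job is handed in: The block lies flat and still on the plate with both ends of its front within 2.5 mm of the fence and its right end within 3 mm of the end stop, and the retaining bar is shut behind it (over 1.5 of 1.571 rad) (x of each of front_left, front_right in the frame of locating_plate above 0.0675 m and y of front_right in the frame of locating_plate below -0.057 m and z of front_right in the frame of locating_plate below 0.028 m and angle between die_block's own z axis and vertical below 0.05 rad and value of joint retaining_bar above 1.5 rad and linear speed of die_block below 0.01 m/s); the robot touches nothing.
It fails at once if the block is lifted (over 4 mm) or tipped (z of die_block in the frame of locating_plate above 0.014 m or angle between die_block's own z axis and vertical above 0.15 rad).
It fails at once if the block is pushed off the plate (z of die_block in the frame of locating_plate below 0.005 m).
It fails at once if the bar is swung in (past 1.1 rad) while the block is not home (an end of its front over 8 mm from the fence) (value of joint retaining_bar above 1.1 rad and x of any of front_left, front_right in the frame of locating_plate below 0.062 m).
It fails at once if a bystander is moved by over 20 mm (distance of any of tally_counter, esd_brush, pin_gauge from where it was at the start of the episode above 0.02 m).
It also fails if it takes over 72 s, if anything falls off the work surface, if the arm or the gripper's body presses on something with over 40 N, if the wrist force passes 120 N, or if a joint passes its speed limit or range.

ROBOT

A 6-joint arm with a two-finger parallel gripper is mounted at the origin on a cart in front of the work surface, level with it; the furniture and walls round the work are solid. World frame = base frame: x ahead of the robot, y to its left, z up, the work surface at z = 0. Lengths are in m, angles in rad, forces in N, time in s.
With the tool pointing down it reaches from about 0.3 to 0.775 m from the base axis. Payload 14.6 kg.
Tool frame: the origin (TCP) lies midway between the tips of the shut fingers; the grasp point (between the pads) lies 19 mm behind it (robot.grip_depth is the z of the grasp point in the tool frame, in m); z points along the fingers, y is the direction in which the jaws open and shut (so a half turn about z gives the same grasp; the last joint's range is limited). The gripper opens to 94 mm and grips with 3 to 60 N. Pads are 16 mm wide; open, the fingers measure 119 mm over their backs; the gripper's body (75 mm by 177 mm) begins 78 mm behind the grasp point.
Start: joints at [-1.221, 0.3, 1.521, -0, 1.321, -0.067], TCP at [0.223, -0.503, 0.205] pointing down, gripper open.
Joint ranges: [-3.03, 3.03], [-0.79, 2.21], [0.23, 2.52], [-1.04, 4.18], [0, 3.07], [-2.55, 2.55]. Speed limits (rad/s): [2.22, 2.22, 2.57, 3.14, 3.14, 3.14].

INTERFACE

Orientations are given as a unit quaternion [x, y, z, w].
In Python, from station import robot gives the robot as it stands. The module is installed in compiled form; this text tells all that it offers.
- The arm moves only by the tool move_arm, never from a script. Its argument "moves" is text: rows parted by semicolons, each of 7 numbers parted by spaces: the turn, a rotation vector about the tool's x, y, z scaled (see below), then the shift along the tool's x, y, z scaled (see below), then the opening, from -1 (shut) to 1 (fully open), so that 0 is half open. A call has 1 to 20 rows; each row is the pose to reach, as a shift and turn from the pose commanded when the call began, along the tool's axes at that moment, turning the shorter way round; what a row does not reach only later rows make up. The controller multiplies each number of a shift by 40 cm and each number of a turn by pi rad. A row lasts 1/10 s, in which the tool goes at most 50 mm and 8.59 degrees, less where a joint would pass 70% of its speed; a pose out of reach is approached as far as the arm can. A call with a number of a shift or a turn outside -1 to 1 is refused whole. A call with a gripper value outside its range is refused whole. The fingers move at their own pace and stop on an object; the grip force is fixed at half the most. Time passes only in rows, so rows that repeat a pose let the fingers close. It gives the time, the measured TCP pose, the force and the opening at its end, in the units of the state.
- robot.observe(): the state, without advancing time (a new reading comes with each control period).
- robot.capture(name): name is "side" or "top"; returns a dict with "pixels" (480x640x3 uint8, red, green, blue), "K" (3x3 intrinsics, pixels), "distortion" ([k1, k2, p1, p2, k3] as OpenCV has them; the pictures are not rectified), "world_to_cam" (4x4, takes a point from world to camera coordinates). Camera axes: x right, y down, z forward; pixel columns grow to the right and rows downward; lengths in m; the calibration is good to about 2 mm. A picture is of the moment at which its call begins. There is no depth.
- robot.sign_off(): hands the job in, once; it reports no verdict.
The state is a dict: "t": time; "joint_positions": joint angles; "joint_velocities": joint speeds; "tau": joint torques, N m; "tool_pos": TCP position; "eef_rot": TCP orientation; "force": force on the tool from outside, world axes, zero at the start; "torque": the same for the moment, N m; "width": finger opening in m.
Only numpy, scipy, OpenCV 4.12 (cv2) and the standard library are available. Lean on these libraries where they do the work, as an engineer would, in place of code of your own. Each camera call takes 0.05 s, during which the arm holds its last target. There are 200 camera calls.

## Working session

There is one attempt and no reset: what is moved stays moved. The work goes in short steps, Python scripts to look and compute and a tool call to move; the robot and the scene stay as the last step left them, time stands still between calls to the robot, and variables do not carry over. Pictures are saved under pics/ and viewed, about 8 in all and at most 12, crops included, and the job is handed in when it is done.

Besides the shell and the picture viewer there is one more tool, called after ">>>" as name(argument=value, ...) on one line, values as JSON. move_arm: Moves the arm, as the interface text tells. Shifts and turns lie within -1 to 1; 1 stands for 40 cm of shift or pi rad of turn. Its arguments: {"type":"object","properties":{"moves":{"type":"string"}},"required":["moves"]}

```bash
mkdir -p pics && cat > h.py <<'E'
import numpy as np, cv2, sys
from station import robot
def cap(n,f=None):
    c=robot.capture(n)
    if f: cv2.imwrite('pics/'+f,cv2.cvtColor(c['pixels'],cv2.COLOR_RGB2BGR))
    return c
def ray(c,uv,z):
    uv=np.array(uv,float).reshape(-1,1,2)
    n=cv2.undistortPoints(uv,np.array(c['K']),np.array(c['distortion'])).reshape(-1,2)
    T=np.array(c['world_to_cam']);R=T[:3,:3];o=-R.T@T[:3,3]
    d=np.c_[n,np.ones(len(n))]@R
    return o+d*((z-o[2])/d[:,2])[:,None]
def proj(c,P):
    T=np.array(c['world_to_cam']);P=np.array(P,float).reshape(-1,3)
    return cv2.projectPoints(P,cv2.Rodrigues(T[:3,:3])[0],T[:3,3],np.array(c['K']),np.array(c['distortion']))[0].reshape(-1,2)
E
python3 - <<'E'
from h import *
for n in('top','side'):
    c=cap(n,n+'0.png');T=c['world_to_cam'];print(n,-T[:3,:3].T@T[:3,3],T[2,:3],c['K'][0,0])
print(robot.observe(),robot.grip_depth)
E
```

```text
top [0.38146828 0.32405192 1.2763978 ] [ 0.14302259  0.01534493 -0.98960046] 570.3169398599977
side [ 0.55510819 -0.51279135  0.79492567] [-0.01436568  0.75103514 -0.66010593] 575.5400234925198
{'t': 0.1, 'joint_positions': array([-1.22060611e+00,  3.00424884e-01,  1.52151356e+00, -2.11028074e-05,
        1.32069445e+00, -6.65729219e-02]), 'joint_velocities': array([ 0.00157707, -0.00171037, -0.00329046,  0.00050758,  0.00087678,
        0.00223627]), 'tau': array([ 2.21737464e-03, -5.32644582e+01, -3.53281903e+01,  7.10275839e-02,
        2.35299126e-02, -6.33047534e-05]), 'tool_pos': array([ 0.22256732, -0.50270037,  0.20494024]), 'eef_rot': array([ 9.78366338e-01,  2.06879284e-01, -8.36293373e-05, -5.13451743e-04]), 'force': array([ 0.40970591,  0.14313104, -0.40900052]), 'torque': array([-0.00740014, -0.03305383,  0.01580374]), 'width': 0.09371959851245926} -0.0188
```

View pics/top0.png

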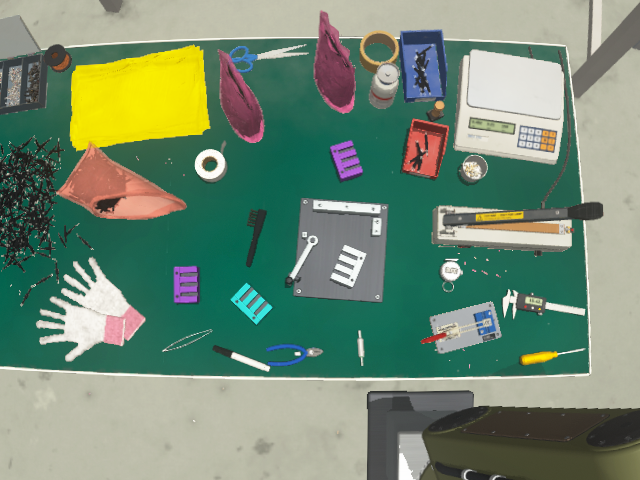

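View pics/side0.png

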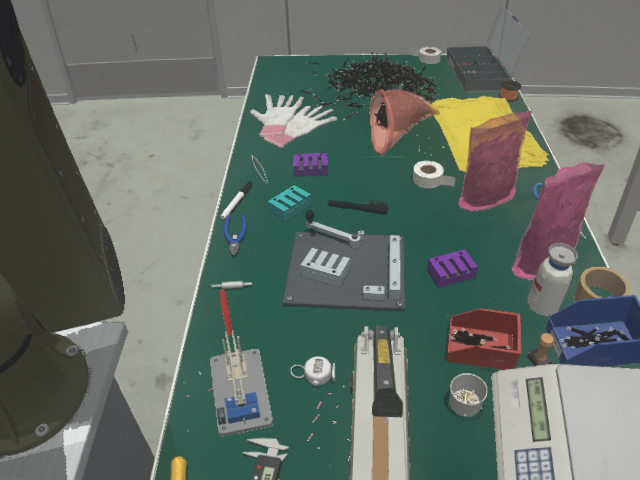

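Die-block candidates in the top view are the bare steel block on the plate (348,266), purple blocks (346,160) and (186,284), and a turquoise block (251,303). I choose the steel one on the plate. The bar runs from its hinge near (313,240) to the knob at (289,281), and the stop is at (376,227). Next is one close crop.

```bash
python3 - <<'E'
import cv2,numpy as np
a=cv2.imread('pics/top0.png')[185:315,270:400];b=cv2.imread('pics/side0.png')[205:315,275:415]
cv2.imwrite('pics/crop0.png',cv2.resize(a,None,fx=4.6,fy=4.6,interpolation=cv2.INTER_CUBIC))
g=cv2.cvtColor(a,cv2.COLOR_BGR2GRAY)
hsv=cv2.cvtColor(cv2.imread('pics/top0.png'),cv2.COLOR_BGR2HSV)
from h import *
c=robot.capture('top')
def blobs(c,z):
    p=cv2.cvtColor(c['pixels'],cv2.COLOR_RGB2HSV);m=((p[...,1]<60)&(p[...,2]>130)).astype(np.uint8)
    m[:, :270]=0;m[:,400:]=0;m[:190]=0;m[310:]=0
    for k in cv2.findContours(m,0,2)[0]:
        if cv2.contourArea(k)>20: print(cv2.contourArea(k),cv2.minAreaRect(k),cv2.boxPoints(cv2.minAreaRect(k)).round(1).tolist())
    q=((p[...,1]<70)).astype(np.uint8);q[:, :270]=0;q[:,400:]=0;q[:190]=0;q[310:]=0
    k=max(cv2.findContours(q,0,2)[0],key=cv2.contourArea);r=cv2.minAreaRect(k);print('plate',r,cv2.boxPoints(r).round(1).tolist())
    print(ray(c,cv2.boxPoints(r),.01))
blobs(c,0)
E
```

```text
268.5 ((301.96826171875, 255.7019500732422), (10.58051872253418, 48.31458282470703), 32.574058532714844) [[284.5, 273.20001220703125], [310.5, 232.5], [319.3999938964844, 238.1999969482422], [293.3999938964844, 278.8999938964844]]
2319.5 ((348.9223937988281, 266.8189697265625), (67.94137573242188, 63.772117614746094), 3.3664603233337402) [[313.1000061035156, 296.70001220703125], [316.8999938964844, 233.0], [384.70001220703125, 237.0], [381.0, 300.6000061035156]]
138.0 ((376.5, 226.0), (16.0, 9.0), 90.0) [[372.0, 218.0], [381.0, 218.0], [381.0, 234.0], [372.0, 234.0]]
550.5 ((346.2182922363281, 206.44415283203125), (68.18342590332031, 9.404610633850098), 4.085616588592529) [[311.8999938964844, 208.6999969482422], [312.5, 199.3000030517578], [380.6000061035156, 204.1999969482422], [379.8999938964844, 213.60000610351562]]
plate ((336.82489013671875, 249.45176696777344), (97.32347106933594, 98.67716217041016), 4.085616588592529) [[284.79998779296875, 295.20001220703125], [291.79998779296875, 196.8000030517578], [388.8999938964844, 203.6999969482422], [381.79998779296875, 302.1000061035156]]
[[0.45722316 0.41269143 0.01      ]
 [0.68121915 0.39978306 0.01      ]
 [0.66593912 0.17876105 0.01      ]
 [0.4427372  0.19704929 0.01      ]]
```

View pics/crop0.png

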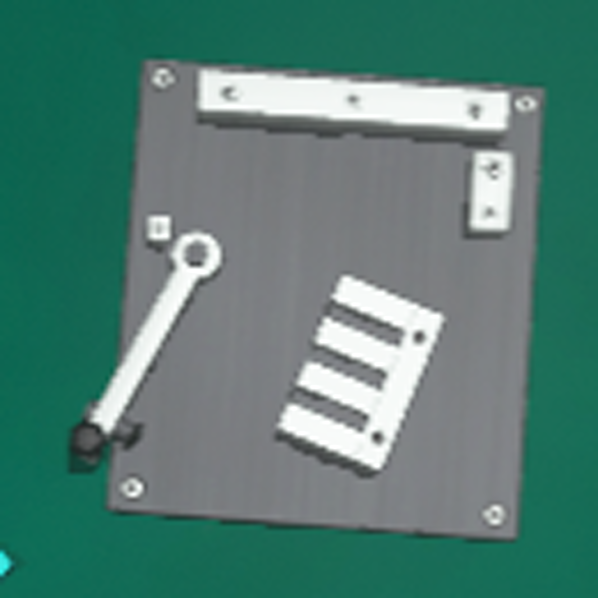

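The crop confirms the steel block. Its three open channels face left and slightly up, its plain back faces right, and its top corners are at about (345,275), (443,316), (380,462) and (277,430) in crop pixels. Now I fit the plate and block poses.

```bash
cat >> h.py <<'E'
def rigid(src,dst):
    s,d=src.mean(0),dst.mean(0);U,S,V=np.linalg.svd((src-s).T@(dst-d))
    a=np.arctan2(*( (lambda M:(M[1,0]-M[0,1],M[0,0]+M[1,1]))((U@V).T) ))
    R=np.array([[np.cos(a),-np.sin(a)],[np.sin(a),np.cos(a)]]);t=d-R@s
    return R,t,a,np.linalg.norm(src@R.T+t-dst,axis=1)
def w2p(P,pl): a,tx,ty=pl;R=np.array([[np.cos(a),-np.sin(a)],[np.sin(a),np.cos(a)]]);return (np.atleast_2d(P)[:,:2]-[tx,ty])@R
def p2w(P,pl): a,tx,ty=pl;R=np.array([[np.cos(a),-np.sin(a)],[np.sin(a),np.cos(a)]]);return np.atleast_2d(P)@R.T+[tx,ty]
E
python3 - <<'E'
from h import *
c=robot.capture('top')
px=lambda L:(np.array(L,float)+.5)/4.6-.5+[270,185]
src=np.array([[100,105],[100,-95],[-125,-95],[-125,105]])/1e3
dst=ray(c,px([(145,60),(545,88),(517,538),(108,510)]),.01)[:,:2]
R,t,a,e=rigid(src,dst);print('plate',a,t,e*1e3)
pl=(a,*t);np.save('pl.npy',pl)
P=lambda L,z:(w2p(ray(c,px(L),z),pl)*1e3).round(1).tolist()
print('fence top',P([(198,111),(508,132),(510,90),(198,70)],.036))
print('stop',P([(471,152),(470,231),(512,233)],.030))
print('hinge',P([(197,254)],.03),'knob',P([(88,437)],.058),'tipbar',P([(100,430)],.03))
b=P([(345,275),(443,316),(380,464),(277,430)],.04);print('block',b)
b=np.array(b);print(b.mean(0),np.linalg.norm(np.diff(b,axis=0),axis=1))
bs=np.array([[26,-40],[-26,-40],[-26,40],[26,40]]);r=rigid(bs,b);print(r[1],np.degrees(r[2]),r[3])
s=robot.capture('side');im=cv2.cvtColor(s['pixels'],cv2.COLOR_RGB2BGR)
top=p2w(src,pl)
for q in proj(s,np.c_[top,np.full(4,.01)]): cv2.circle(im,tuple(int(v) for v in q),2,(0,0,255),-1)
Rb=rigid(bs,b);bw=p2w((bs@Rb[0].T+Rb[1])/1e3,pl)
for q in proj(s,np.c_[bw,np.full(4,.04)]): cv2.circle(im,tuple(int(v) for v in q),1,(0,255,0),-1)
hw=p2w(np.array([[70,75],[70,-75]])/1e3,pl)
for q in proj(s,np.c_[hw,np.full(2,.036)]): cv2.circle(im,tuple(int(v) for v in q),1,(255,0,0),-1)
cv2.imwrite('pics/side1.png',cv2.resize(im[200:315,275:415],None,fx=5,fy=5,interpolation=cv2.INTER_NEAREST))
E
```

```text
plate -0.06900003664415728 [0.57356546 0.28163282] [1.70276433 1.10867695 2.08119828 1.03507846]
fence top [[69.3, 74.8], [69.9, -75.2], [90.7, -75.0], [89.5, 76.4]]
stop [[60.0, -58.4], [21.3, -60.2], [21.8, -80.5]]
hinge [[0.5, 70.2]] knob [[-93.7, 113.4]] tipbar [[-87.7, 109.9]]
block [[-6.1, -1.3], [-22.3, -49.1], [-94.8, -23.9], [-82.3, 25.7]]
[-51.375 -12.15 ] [50.47058549 76.75473927 51.15085532]
[-51.375 -12.15 ] 71.52006627699424 [1.44721687 0.73244219 2.76329647 1.33121076]
```

View pics/side1.png

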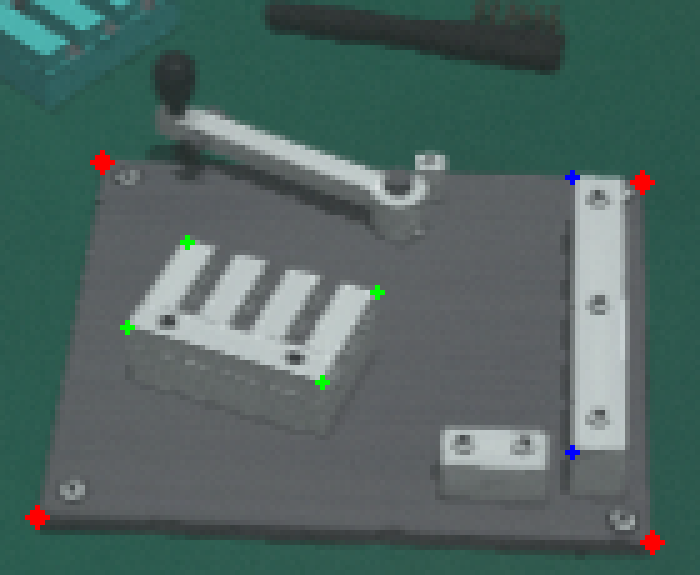

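Both views agree to within about 2 mm. The block is at plate (-51,-12) mm, turned 71.5° counter-clockwise, and the bar is at about -0.45 rad. I'll add a helper that turns a target (plate mm, yaw) into move units.

```bash
cat >> h.py <<'E'
from scipy.spatial.transform import Rotation as Ro
pl=np.load('pl.npy') if __import__('os').path.exists('pl.npy') else None
def goto(x,y,z,yaw=0):
    "plate mm (z world mm), tool x at yaw deg to plate x -> row numbers"
    o=robot.observe();R=Ro.from_quat(o['eef_rot']);a=pl[0]+np.radians(yaw)
    G=Ro.from_matrix(np.array([[np.cos(a),np.sin(a),0],[np.sin(a),-np.cos(a),0],[0,0,-1]]))
    w=p2w(np.array([x,y])/1e3,pl)[0];d=R.inv().apply(np.r_[w,z/1e3]-o['tool_pos'])/.4
    print('turn',((R.inv()*G).as_rotvec()/np.pi).round(4),'shift',d.round(4))
def where():
    o=robot.observe();R=Ro.from_quat(o['eef_rot']).as_matrix()
    print('t',round(o['t'],2),'tcp plate',(w2p(o['tool_pos'],pl)[0]*1e3).round(1),'z',round(o['tool_pos'][2]*1e3,1),'yaw',round(np.degrees(np.arctan2(R[1,0],R[0,0])-pl[0]),1),'F',o['force'].round(1),'w',o['width'])
E
python3 -c "
from h import *
where();goto(-110,28,100)"
```

```text
t 0.25 tcp plate [-296.  -806.8] z 205.2 yaw 27.8 F [ 0.1 -0.9  0.2] w 0.09393182373983096
turn [-1.000e-04  0.000e+00  1.546e-01] shift [ 1.3857 -1.6282  0.2638]
```

>>> move_arm(moves="0 0 0.155 0.69 -0.82 0.02 -1;0 0 0.155 0.69 -0.82 0.02 -1;0 0 0.155 0.69 -0.82 0.02 -1;0 0 0.155 0.69 -0.82 0.02 -1;0 0 0.155 0.69 -0.82 0.02 -1;0 0 0.155 0.69 -0.82 0.02 -1;0 0 0.155 0.69 -0.82 0.02 -1;0 0 0.155 0.69 -0.82 0.02 -1;0 0 0.155 0.69 -0.82 0.02 -1;0 0 0.155 0.69 -0.82 0.02 -1;0 0 0.155 0.69 -0.82 0.02 -1")

```text
t: 1.35
tool_pos: [0.3423, -0.0912, 0.1975]
eef_rot: [0.999, -0.034, 0.0, 0.0]
force: [0.5, 0.0, 1.0]
width: 0.0093
```

```bash
python3 -c "
from h import *
where();goto(-110,28,100)"
```

```text
t 1.35 tcp plate [-205.  -387.9] z 197.5 yaw 0.0 F [0.5 0.  1. ] w 0.00933313711654626
turn [ 0.0001 -0.      0.0002] shift [ 0.2382 -1.0395  0.2435]
```

>>> move_arm(moves="0 0 0 0.23 -0.99 0.05 -1;0 0 0 0.23 -0.99 0.05 -1;0 0 0 0.23 -0.99 0.05 -1;0 0 0 0.23 -0.99 0.05 -1;0 0 0 0.23 -0.99 0.05 -1;0 0 0 0.23 -0.99 0.05 -1;0 0 0 0.23 -0.99 0.2 -1;0 0 0 0.23 -0.99 0.25 -1;0 0 0 0.23 -0.99 0.25 -1;0 0 0 0.23 -0.99 0.25 -1;0 0 0 0.23 -0.99 0.25 -1;0 0 0 0.23 -0.99 0.25 -1")

```text
t: 2.55
tool_pos: [0.4626, 0.296, 0.0986]
eef_rot: [0.999, -0.036, 0.001, -0.0]
force: [-0.7, -0.4, 1.3]
width: 0.0005
```

```bash
python3 -c "
from h import *
where();goto(-110,28,20)"
```

```text
t 2.55 tcp plate [-111.7    6.7] z 98.6 yaw -0.2 F [-0.7 -0.4  1.3] w 0.00046176766933321973
turn [-0.0002 -0.0004 -0.0009] shift [ 0.0037 -0.0531  0.1964]
```

>>> move_arm(moves="0 0 0 0 -0.05 0.08 -1;0 0 0 0 -0.053 0.15 -1;0 0 0 0 -0.053 0.195 -1;0 0 0 0 -0.053 0.195 -1;0 0 0 0.02 -0.053 0.195 -1;0 0 0 0.03 -0.053 0.195 -1;0 0 0 0.04 -0.053 0.195 -1;0 0 0 0.05 -0.053 0.195 -1;0 0 0 0.06 -0.053 0.195 -1;0 0 0 0.07 -0.053 0.195 -1;0 0 0 0.08 -0.053 0.195 -1;0 0 0 0.09 -0.053 0.195 -1;0 0 0 0.1 -0.053 0.195 -1;0 0 0 0.11 -0.053 0.195 -1;0 0 0 0.12 -0.053 0.195 -1")

```text
t: 4.05
tool_pos: [0.5113, 0.3159, 0.0206]
eef_rot: [0.999, -0.035, 0.0, -0.001]
force: [-5.0, 4.4, 6.1]
width: 0.0003
```

```bash
cat >> h.py <<'E'
def look(f=None):
    out=[]
    for n in('top','side'):
        c=robot.capture(n);im=cv2.cvtColor(c['pixels'],cv2.COLOR_RGB2BGR)
        q=proj(c,np.c_[p2w(np.array([[-20,0]])/1e3,pl),.02])[0].astype(int)
        h=(65,70) if n=='top' else (60,72)
        k=im[q[1]-h[0]:q[1]+h[0],q[0]-h[1]:q[0]+h[1]]
        out.append(cv2.resize(k,(400,int(k.shape[0]*400/k.shape[1])),interpolation=cv2.INTER_CUBIC))
    H=max(o.shape[0] for o in out);im=np.hstack([cv2.copyMakeBorder(o,0,H-o.shape[0],0,0,0) for o in out])
    if f: cv2.imwrite('pics/'+f,im)
E
python3 -c "
from h import *
where();look('l1.png')"
```

```text
t 4.05 tcp plate [-64.5  29.9] z 20.6 yaw -0.1 F [-5.   4.4  6.1] w 0.0003474347753611074
```

View pics/l1.png

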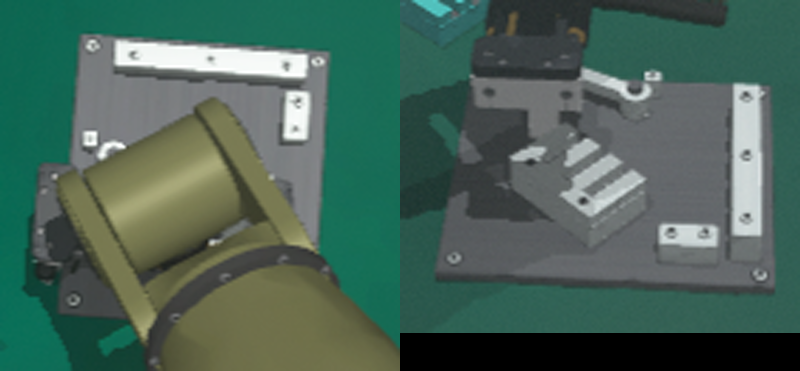

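Side view: the block has turned clockwise. Its back edge runs (512,160)–(592,223), with the front-right corner at (645,186). The finger is on the left end.

```bash
cat >> h.py <<'E'
bs=np.array([[26,-40],[-26,-40],[-26,40],[26,40]])
def fit(d):
    "d: {corner 'A','B','C','D': pixel in look() picture (side half)} -> block pose mm"
    c=robot.capture('side');q=proj(c,np.c_[p2w(np.array([[-20,0]])/1e3,pl),.02])[0].astype(int)
    i=['ABCD'.index(k) for k in d];u=(np.array([d[k] for k in d],float)-[400,0]+.5)*144/400-.5+q-[72,60]
    P=w2p(ray(c,u,.04),pl)*1e3;r=rigid(bs[i],P)
    print('centre',r[1].round(1),'theta',np.degrees(r[2]).round(1),'res',r[3].round(1),'\n',dict(zip('ABCD',(bs@r[0].T+r[1]).round(1).tolist())))
E
python3 -c "
from h import *
fit(dict(A=(645,186),B=(592,223),C=(512,160)))"
```

```text
centre [-34.3 -24.5] theta 45.7 res [1.9 1.6 0.5] 
 {'A': [12.5, -33.8], 'B': [-23.9, -71.0], 'C': [-81.1, -15.1], 'D': [-44.8, 22.1]}
```

>>> move_arm(moves="0 0 0 -0.03 0 0 -1;0 0 0 -0.035 0 -0.08 -1;0 0 0 -0.05 0.05 -0.15 -1;0 0 0 -0.079 0.15 -0.15 -1;0 0 0 -0.079 0.19 -0.15 -1;0 0 0 -0.079 0.19 -0.06 -1;0 0 0 -0.079 0.19 0 -1;0 0 0 -0.079 0.19 0.002 -1;0 0 0 -0.06 0.17 0.002 -1;0 0 0 -0.05 0.16 0.002 -1;0 0 0 -0.04 0.15 0.002 -1;0 0 0 -0.03 0.14 0.002 -1;0 0 0 -0.02 0.13 0.002 -1;0 0 0 -0.01 0.12 0.002 -1;0 0 0 0 0.11 0.002 -1;0 0 0 0.01 0.1 0.002 -1;0 0 0 0.016 0.09 0.002 -1")

```text
t: 5.9
tool_pos: [0.5152, 0.2789, 0.0194]
eef_rot: [0.999, -0.035, -0.0, 0.0]
force: [-3.6, -2.4, 2.5]
width: 0.0005
```

```bash
python3 -c "
from h import *
where();look('l2.png')"
```

```text
t 5.9 tcp plate [-58.   -6.7] z 19.4 yaw -0.1 F [-3.6 -2.4  2.5] w 0.0005435970949184642
```

View pics/l2.png

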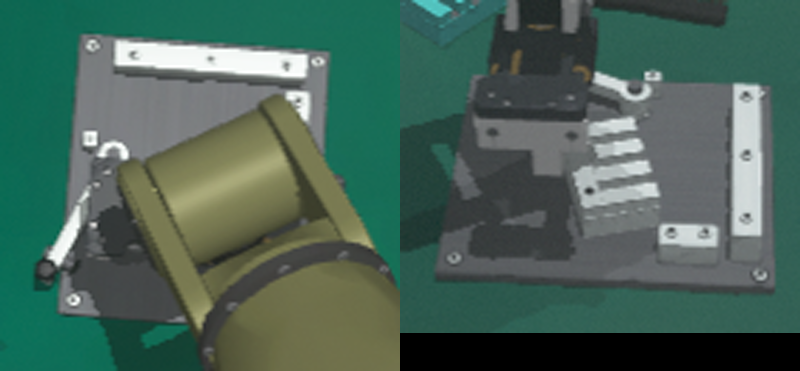

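The block is now nearly square: back-right corner about (583,209), front-right (659,196), front-left (634,118).

```bash
python3 -c "
from h import *
fit(dict(A=(659,196),B=(583,209),D=(634,118)))"
```

```text
centre [-14.8 -12.6] theta 15.4 res [0.9 0.3 0.6] 
 {'A': [20.9, -44.3], 'B': [-29.3, -58.0], 'C': [-50.5, 19.1], 'D': [-0.3, 32.9]}
```

>>> move_arm(moves="0 0 0 -0.03 0.015 0 0;0 0 0 -0.03 0.015 0 0;0 0 0 -0.03 0.015 0 0;0 0 0 -0.03 0.015 0 0;0 0 0 -0.03 0.015 0 0;0 0 0 -0.03 0.015 0 0;0 0 0 -0.02 0.015 0 0;0 0 0 -0.005 0.015 0 0;0 0 0 0.01 0.015 0 0;0 0 0 0.022 0.015 0 0;0 0 0 0.034 0.015 0 0;0 0 0 0.046 0.015 0 0;0 0 0 0.058 0.015 0 0;0 0 0 0.07 0.015 0 0;0 0 0 0.082 0.015 0 0;0 0 0 0.094 0.015 0 0;0 0 0 0.106 0.015 0 0;0 0 0 0.12 0.015 0 0;0 0 0 0.13 0.015 0 0;0 0 0 0.14 0.015 0 0")

```text
t: 8.05
tool_pos: [0.5699, 0.2694, 0.0185]
eef_rot: [0.999, -0.035, -0.001, -0.0]
force: [-10.0, 3.9, 3.7]
width: 0.0473
```

```bash
python3 -c "
from h import *
where();look('l3.png')"
```

```text
t 8.05 tcp plate [ -2.8 -12.4] z 18.5 yaw -0.1 F [-10.    3.9   3.7] w 0.04727769889644125
```

View pics/l3.png

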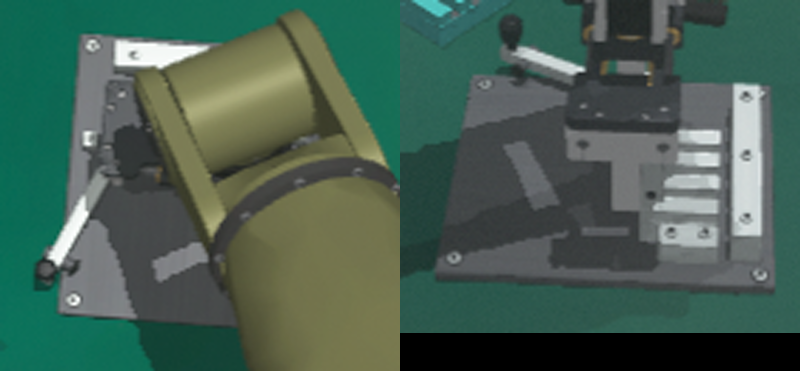

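The block is square to the fence, with its front edge at (721,129)–(720,214) and about 13 mm to go. I push on gently.

>>> move_arm(moves="0 0 0 0.007 0 0 0;0 0 0 0.014 0 0 0;0 0 0 0.02 0 0 0;0 0 0 0.025 0 0 0;0 0 0 0.029 0 0 0;0 0 0 0.032 0 0 0;0 0 0 0.034 0 0 0;0 0 0 0.035 0 0 0")

```text
t: 8.95
tool_pos: [0.5794, 0.2685, 0.0184]
eef_rot: [0.999, -0.035, -0.006, 0.001]
force: [-46.5, -0.1, 27.7]
width: 0.0468
```

```bash
python3 -c "
from h import *
where()
fit(dict(A=(720,215),D=(721,129)))
"
```

```text
t 8.95 tcp plate [  6.7 -12.7] z 18.4 yaw -0.0 F [-46.5  -0.1  27.7] w 0.04678644746506789
centre [ 35.  -17.2] theta 0.1 res [1.6 1.6] 
 {'A': [61.0, -57.2], 'B': [9.0, -57.2], 'C': [8.9, 22.8], 'D': [60.9, 22.8]}
```

>>> move_arm(moves="0 0 0 -0.03 0 0 0;0 0 0 -0.05 0 -0.03 -1;0 0 0 -0.05 0 -0.12 -1;0 0 0 -0.03 0 -0.2 -1;0 0 0 0.05 -0.1 -0.2 -1;0 0 0 0.077 -0.165 -0.2 -1;0 0 0 0.077 -0.165 -0.2 -1;0 0 0 0.077 -0.165 -0.2 -1")

```text
t: 9.8
tool_pos: [0.6199, 0.3314, 0.0987]
eef_rot: [0.999, -0.035, 0.0, 0.0]
force: [-0.1, -0.2, -0.5]
width: 0.0006
```

```bash
python3 -c "
from h import *
where();look('l4.png');goto(43,52,19)"
```

```text
t 9.8 tcp plate [42.7 52.8] z 98.7 yaw -0.0 F [-0.1 -0.2 -0.5] w 0.0006225342759798951
turn [ 0.     -0.     -0.0005] shift [0.0008 0.0004 0.2001]
```

View pics/l4.png

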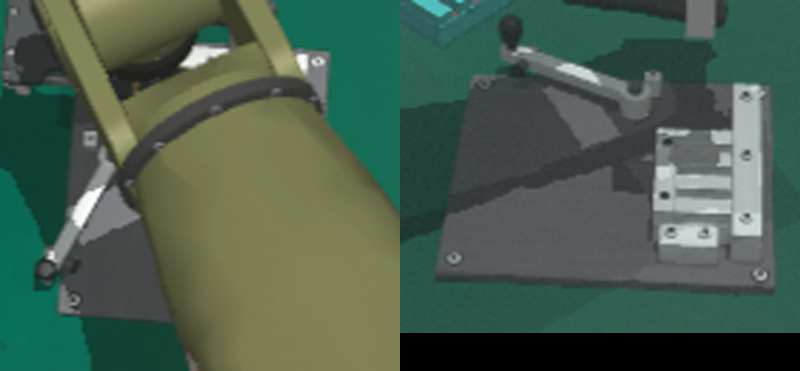

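The block sits against the fence, with a gap possible at the stop. Next I push its left end to the right.

>>> move_arm(moves="0 0 0 0 0 0.1 -1;0 0 0 0 0 0.18 -1;0 0 0 0 0 0.2 -1;0 0 0 0 0.01 0.2 -1;0 0 0 0 0.02 0.2 -1;0 0 0 0 0.028 0.2 -1;0 0 0 0 0.034 0.2 -1;0 0 0 0 0.04 0.2 -1;0 0 0 0 0.045 0.2 -1;0 0 0 0 0.048 0.2 -1;0 0 0 0 0.05 0.2 -1")

```text
t: 11.0
tool_pos: [0.6184, 0.3122, 0.0188]
eef_rot: [0.999, -0.035, 0.0, -0.001]
force: [1.2, 8.9, -0.8]
width: 0.0005
```

```bash
python3 -c "
from h import *
where()"
```

```text
t 11.0 tcp plate [42.6 33.6] z 18.8 yaw -0.1 F [ 1.2  8.9 -0.8] w 0.00045104775126377005
```

>>> move_arm(moves="0 0 0 0 0.003 0 -1;0 0 0 0 0.006 0 -1;0 0 0 0 0.008 0 -1;0 0 0 0 0.008 0 -1")

```text
t: 11.4
tool_pos: [0.6184, 0.312, 0.0195]
eef_rot: [0.999, -0.034, 0.001, -0.003]
force: [3.6, 21.2, -2.0]
width: 0.0004
```

```bash
python3 -c "
from h import *
where()"
```

```text
t 11.4 tcp plate [42.6 33.4] z 19.5 yaw 0.0 F [ 3.6 21.2 -2. ] w 0.00043611801722379014
```

>>> move_arm(moves="0 0 0 0 -0.02 0 -1;0 0 0 0 -0.04 -0.02 -1;0 0 0 0 -0.04 -0.14 -1;0 0 0 -0.05 0 -0.2 -1;0 0 0 -0.137 0.07 -0.2 0;0 0 0 -0.145 0.127 -0.2 0;0 0 0 -0.145 0.127 -0.2 0;0 0 0 -0.145 0.127 -0.1 0;0 0 0 -0.145 0.127 0 0;0 0 0 -0.145 0.127 0 0;0 0 0 -0.13 0.127 0 0;0 0 0 -0.115 0.127 0 0;0 0 0 -0.1 0.127 0 0;0 0 0 -0.09 0.127 0 0;0 0 0 -0.085 0.127 0 0;0 0 0 -0.082 0.127 0 0;0 0 0 -0.08 0.127 0 0")

```text
t: 13.1
tool_pos: [0.5789, 0.2606, 0.0201]
eef_rot: [0.999, -0.035, -0.005, 0.001]
force: [-43.6, -2.1, 32.1]
width: 0.047
```

```bash
python3 -c "
from h import *
where()"
```

```text
t 13.1 tcp plate [  6.7 -20.6] z 20.1 yaw -0.0 F [-43.6  -2.1  32.1] w 0.04704564951676544
```

Fence contact repeated at the same TCP x (6.7 mm) with 44 N, so the block is home. Next I go up and to the outside of the bar.

>>> move_arm(moves="0 0 0 -0.03 0 0 0;0 0 0 -0.05 0 -0.03 -1;0 0 0 -0.05 0 -0.14 -1;0 0 0 -0.08 -0.05 -0.22 -1;0 0 0 -0.12 -0.15 -0.22 -1;0 0 0 -0.168 -0.27 -0.22 -1;0 0 0 -0.168 -0.4 -0.22 -1;0 0 0 -0.168 -0.4 -0.22 -1;0 0 0 -0.168 -0.4 -0.22 -1")

```text
t: 14.0
tool_pos: [0.5267, 0.4251, 0.1073]
eef_rot: [0.999, -0.034, 0.0, -0.0]
force: [0.4, -0.6, -0.6]
width: 0.0006
```

```bash
python3 -c "
from h import *
where();look('l5.png');goto(-56,139,22)
o=robot.observe();p=w2p(o['tool_pos'],pl)[0]*1e3
for a in np.linspace(-.5,1.6,15):
    n=np.array([np.sin(a),-np.cos(a)]);h=12*abs(n[0])+12.5*abs(n[1])
    t=np.array([0,70])+80*np.array([-np.cos(a),-np.sin(a)])-n*(6+h)
    print(a.round(2),t.round(0),((t-p)*[1,-1]/400).round(3))
"
```

```text
t 14.0 tcp plate [-56.7 139.9] z 107.3 yaw 0.0 F [ 0.4 -0.6 -0.6] w 0.0006166775286244513
turn [-0.     -0.0001 -0.0006] shift [-1.000e-04 -2.100e-03  2.132e-01]
-0.5 [-59. 128.] [-0.008  0.025]
-0.35 [-68. 118.] [-0.029  0.05 ]
-0.2 [-74. 106.] [-0.046  0.08 ]
-0.05 [-79.  93.] [-0.057  0.113]
0.1 [-82.  82.] [-0.064  0.142]
0.25 [-83.  71.] [-0.067  0.169]
0.4 [-82.  59.] [-0.066  0.197]
0.55 [-80.  48.] [-0.061  0.226]
0.7 [-76.  36.] [-0.051  0.255]
0.85 [-70.  25.] [-0.036  0.282]
1.0 [-62.  15.] [-0.016  0.308]
1.15 [-53.   6.] [0.008 0.33 ]
1.3 [-42.  -1.] [0.036 0.349]
1.45 [-29.  -7.] [0.068 0.363]
1.6 [-16. -11.] [0.1   0.372]
```

View pics/l5.png

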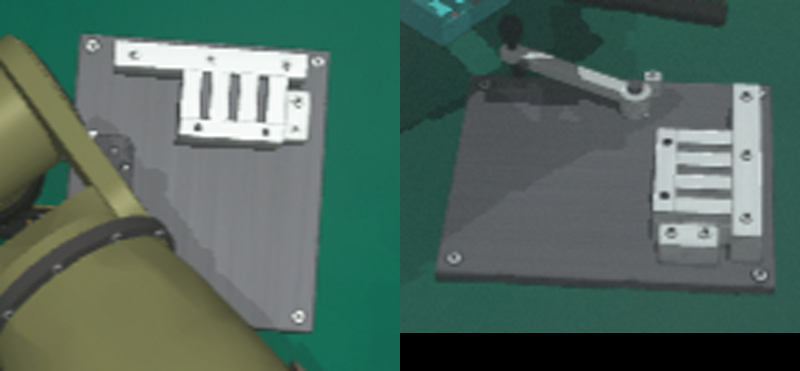

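Both views show the block tight against the fence and stop, with the bar still open. I swing the bar.

>>> move_arm(moves="0 0 0 0 0 0.11 -1;0 0 0 0 0 0.2 -1;0 0 0 0 0 0.213 -1;0 0 0 -0.008 0.025 0.213 -1;0 0 0 -0.02 0.038 0.213 -1;0 0 0 -0.029 0.05 0.213 -1;0 0 0 -0.038 0.065 0.213 -1;0 0 0 -0.046 0.08 0.213 -1;0 0 0 -0.052 0.097 0.213 -1;0 0 0 -0.057 0.113 0.213 -1;0 0 0 -0.064 0.142 0.213 -1;0 0 0 -0.067 0.169 0.213 -1;0 0 0 -0.067 0.183 0.213 -1;0 0 0 -0.066 0.197 0.213 -1;0 0 0 -0.064 0.212 0.213 -1;0 0 0 -0.061 0.226 0.213 -1;0 0 0 -0.056 0.24 0.213 -1;0 0 0 -0.051 0.255 0.213 -1;0 0 0 -0.036 0.282 0.213 -1;0 0 0 -0.016 0.308 0.213 -1")

```text
t: 16.1
tool_pos: [0.512, 0.301, 0.0213]
eef_rot: [0.999, -0.035, -0.0, 0.0]
force: [-0.1, 3.0, 1.1]
width: 0.0006
```

```bash
python3 -c "
from h import *
where();look('l6.png');goto(-15,-11,22)"
```

```text
t 16.1 tcp plate [-62.8  15.1] z 21.3 yaw -0.0 F [-0.1  3.   1.1] w 0.0005869986934466412
turn [ 0.0003  0.0002 -0.0009] shift [ 0.1179  0.0624 -0.0019]
```

View pics/l6.png

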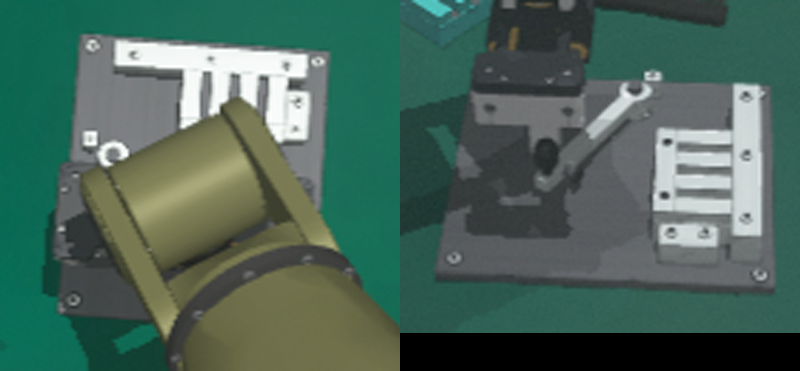

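The bar is now at about 1 rad and following the finger. I close it the rest of the way.

>>> move_arm(moves="0 0 0 0.012 0.012 0 -1;0 0 0 0.024 0.022 0 -1;0 0 0 0.038 0.032 0 -1;0 0 0 0.052 0.041 0 -1;0 0 0 0.068 0.049 0 -1;0 0 0 0.084 0.055 0 -1;0 0 0 0.095 0.059 0 -1;0 0 0 0.105 0.062 0 -1;0 0 0 0.112 0.064 0 -1;0 0 0 0.118 0.064 0 -1;0 0 0 0.122 0.064 0 -1")

```text
t: 17.3
tool_pos: [0.5561, 0.2728, 0.0211]
eef_rot: [0.999, -0.035, -0.003, 0.001]
force: [-27.1, -0.5, 16.0]
width: 0.0005
```

```bash
python3 -c "
from h import *
where()"
```

```text
t 17.3 tcp plate [-16.8 -10. ] z 21.1 yaw -0.1 F [-27.1  -0.5  16. ] w 0.0005265918300706073
```

The bar is on its stop with 27 N. I retreat clear and check.

>>> move_arm(moves="0 0 0 -0.04 0 0 -1;0 0 0 -0.08 0 -0.03 -1;0 0 0 -0.1 0 -0.14 -1;0 0 0 -0.12 0 -0.25 -1;0 0 0 -0.15 -0.1 -0.3 -1;0 0 0 -0.15 -0.22 -0.3 -1;0 0 0 -0.15 -0.34 -0.3 -1;0 0 0 -0.15 -0.44 -0.3 -1;0 0 0 -0.15 -0.44 -0.3 -1;0 0 0 -0.15 -0.44 -0.3 -1")

```text
t: 18.3
tool_pos: [0.511, 0.4528, 0.1408]
eef_rot: [0.999, -0.035, -0.0, 0.0]
force: [0.7, -1.2, -0.2]
width: 0.0005
```

```bash
python3 -c "
from h import *
where();look('l7.png');robot.capture"
```

```text
t 18.3 tcp plate [-74.2 166.5] z 140.8 yaw -0.0 F [ 0.7 -1.2 -0.2] w 0.00048738960904810987
```

View pics/l7.png

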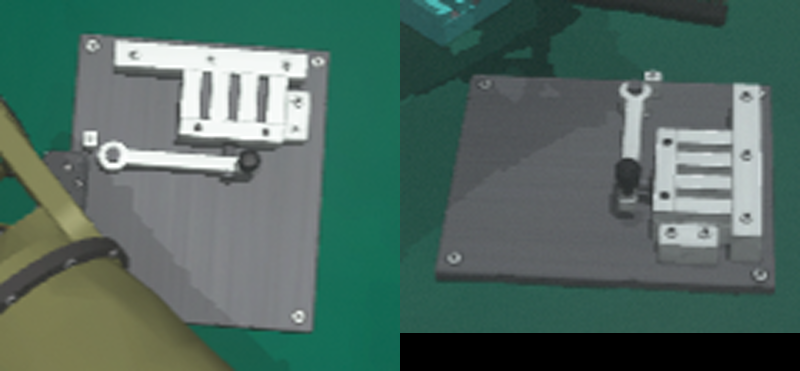

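```bash
python3 - <<'E'
from h import *
c=robot.capture('top');q=proj(c,np.c_[p2w(np.array([[-20,0]])/1e3,pl),.02])[0].astype(int)
P=lambda L,z:(w2p(ray(c,(np.array(L,float)+.5)*140/400-.5+q-[70,65],z),pl)*1e3).round(1).tolist()
print('bar',P([(112,155),(225,161)],.03),'knob',P([(249,160)],.058))
print('block back C,B',P([(178,136),(283,143)],.04),'fence edge',P([(115,66),(306,79)],.036))
fit(dict(C=(656,129),B=(653,211)))
where()
E
```

```text
bar [[0.2, 71.4], [1.8, -16.2]] knob [[-0.5, -33.3]]
block back C,B [[17.0, 21.5], [17.5, -59.5]] fence edge [[69.3, 74.2], [69.8, -74.6]]
centre [ 42.4 -17.4] theta 0.8 res [0.3 0.3] 
 {'A': [69.0, -57.1], 'B': [17.0, -57.8], 'C': [15.8, 22.2], 'D': [67.8, 22.9]}
t 18.5 tcp plate [-73.5 165.2] z 141.9 yaw -0.1 F [-0.2  0.1 -0.2] w 0.0007559636395088443
```

```bash
python3 -c "
from station import robot
print(robot.sign_off())"
```

```text
the job is handed in; nothing more can be done
None
```

I turned the die block with single-finger pushes on its left end and back-left corner, then squared it to the fence with both fingertips. I pushed it against the end stop, pressed it to the fence again, and only then swung the retaining bar shut. The job was handed in at about 18.5 s with the arm clear.

- **Block at the fence:** two presses of about 45 N stopped at the same tool position. The top view puts its back at x ≈ 17–17.5 mm, against 18 mm when seated.
- **Block at the end stop:** the push stopped hard at 21 N. The top view puts its right end at y ≈ -59.5 mm, against -60 mm when touching.
- **Retaining bar:** it stopped hard at 27 N. The knob measured (-0.5, -33) mm, against (0, -34) mm when shut.
- **Disagreement:** the side view puts the block about 2 mm further left and about 1.6 mm further from the fence (0.8° off). Taken literally it would leave the left front end only 0.3 mm inside the 2.5 mm limit. That is within the 2 mm calibration error, so I trusted the contacts.
- **Not measured:** I did not measure the bystanders again at the end. The fingers came down only on or right beside the plate, well away from all three.

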